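Set the labelling jig's stop and line up a carton

TASK

At the labelling jig, push the red stop along its rail until it clicks into the detent at the blue block, going on through the orange one if that comes first. Then gently push the carton along the channel until its end rests against the stop, leaving the stop in the blue detent. Only push with the fingers: do not pinch or lift anything, leave the other things on the table where they are, and finish with the robot clear of everything.

Things in the scene. Friction and masses are not known exactly. Their poses are not given: they have to be found in the camera images.
- jig: Labelling jig, fixed: grey plate 175 mm (its x, -65 to +110) by 490 mm (its y, -245 to +245), 12 mm thick. Origin on the table under mid-length; z up, y along rail and channel, x across them, away from the robot. Aluminium fence rail with yellow scale: x +30.5 to +58, top 45 mm above the table, 48 mm high black caps at its ends.
- channel (a point): Middle of the channel's floor: jig x = -12, y = 0, 12 mm above the table. The open-ended channel, 85 mm wide, runs along the jig's y between the fence rail and a low aluminium lip (jig x -59 to -54.5, top 22 mm above the table) and carries the carton.
- stop_face (a point): Middle of the stop's carton-side (-y) face: jig x = -12, 46 mm above the table; axes as the jig's. The stop is a red plate across the channel, 12 mm thick along y, 81 mm wide (jig x -50 to +31), 17 to 75 mm above the table, on a dark steel saddle over the rail (jig x +31 to +93, 40 mm along y, top 60 mm above the table; the tip of its brass plunger barrel 62 mm).
- stop_back (a point): Middle of the opposite, +y face of the stop's red plate, 12 mm along y from stop_face: the face to push on, towards the jig's -y. The stop starts near the rail's +y end, cannot be lifted off, and slides with about 1 N between detents.
- stop (a joint): How far (m) the stop has been pushed towards the jig's -y: 0 at the rail's +y end (red plate centred at jig y = +190 mm), up to 0.30.
- stop_pin (a point): Tip of the stop's spring plunger, at jig x = +82 mm, level along y with the middle of the red plate. The stop is in a detent when this point is over that block's notch; it pulls itself in from up to 6 mm either side.
- blue_notch (a point): Notch of the blue preset block (34 x 46 mm, 24 mm high, rim 30 mm) fixed on the plate beyond the rail, at jig x = +82 mm: midway between two rounded humps 16 mm apart along y. Climbing a hump takes 7 to 15 N from 17 mm before the notch; past its crest, 8 mm before the notch, the stop jumps in. Leaving takes 9 to 18 N. It may be the nearer or the farther block from the stop.
- orange_notch (a point): Notch of the orange preset block, same in all but colour. If it is nearer to the stop than the blue one, the stop has to be pushed on through it.
- carton: Closed cardboard carton, 80 mm (x) by 120 mm (y) by 60 mm high, 0.25 to 0.5 kg, loose in the channel near the jig's -y end, 2.5 mm play on each side. Origin at the centre of its underside, 12 mm above the table; axes as the jig's. Pushed on its -y end face it slides with 1 to 5 N.
- carton_end (a point): Middle of the carton's +y end face (the one to be brought against the stop), 34 mm above its underside; 60 mm along y from the carton's origin.
- bearing: loose steel bearing ring lying flat, 52 mm across, 16 mm high; origin at its underside centre
- can: loose small upright can, 48 mm across, 75 mm high; origin at its underside centre
- tape: loose roll of amber tape lying flat, 90 mm across, 40 mm high; origin at its underside centre
- driver: loose screwdriver lying on the table; origin near its middle, on the table
- small_carton: loose small cardboard carton, 70 x 90 x 50 mm high, on the table away from the jig; origin at its underside centre
- jar: loose upright jar, 60 mm across, 80 mm high; origin at its underside centre
Things that resemble listed ones, but are neither listed nor needed, are in the scene too. Leave any green or purple look-alike of the carton alone.

How it is judged:
On the way, in this order (a step that is already met when the one before it is completed fails the run):
1. the stop has dropped into the blue block's detent (horizontal distance between stop_pin and blue_notch below 0.003 m and velocity of joint stop between -0.02 and 0.02 m/s), for 0.2 s.
2. then the carton's end rests against the stop (y of carton_end in the frame of stop_face above -0.005 m), for 0.2 s.
At the end, for the whole second after the job is handed in: The stop's plunger is within 3 mm of the blue notch; the carton lies flat and still in the channel with its end no more than 5 mm from the stop's face (horizontal distance between stop_pin and blue_notch below 0.003 m and y of carton_end in the frame of stop_face above -0.005 m and linear speed of carton below 0.01 m/s and angle between carton's own z axis and vertical below 0.05 rad and z of carton in the frame of jig below 0.015 m); the robot touches nothing.
It fails at once if the carton is lifted (more than 8 mm) or tipped (more than 0.2 rad) (z of carton in the frame of jig above 0.02 m or angle between carton's own z axis and vertical above 0.2 rad).
It fails at once if the carton is pinched or shoved hard (more than 30 N from the fingers) (contact force between the fingers and carton above 30 N).
It fails at once if the stop is pinched (fingers press on both of its sides at once) ((contact force between the fingers and stop_c0 above 3 N or contact force between the fingers and stop_c2 above 3 N) and (contact force between the fingers and stop_c1 above 3 N or contact force between the fingers and stop_c3 above 3 N)).
It fails at once if another loose thing is moved more than 20 mm (distance of any of bearing, can, tape, driver, small_carton, jar from where it was at the start of the episode above 0.02 m).
It also fails if it takes over 58 s, if anything falls off the work surface, if the arm or the gripper's body presses on something with over 40 N, if the wrist force passes 120 N, or if a joint passes its speed limit or range.

ROBOT

A 6-joint arm with a two-finger parallel gripper is mounted at the origin on the work surface. World frame = base frame: x ahead of the robot, y to its left, z up, the work surface at z = 0. Lengths are in m, angles in rad, forces in N, time in s.
With the tool pointing down it reaches from about 0.3 to 0.875 m from the base axis. Payload 4.2 kg.
Tool frame: the origin (TCP) lies at the very end of the fingers, on their centre line; the grasp point (between the pads) lies 19 mm behind it; z points along the fingers, y is the direction in which the jaws open and shut (so a half turn about z gives the same grasp; the last joint's range is limited). The gripper opens to 85 mm and grips with 20 to 120 N. Pads are 22 mm wide; open, the fingers measure 114 mm over their backs; the gripper's body (76 mm by 85 mm) begins 54 mm behind the grasp point. The pads swing forward as they close: fully open they stand 13 mm farther back than shut.
Start: joints at [1.099, 0.32, 1.565, -0, 1.257, -0.02], TCP at [0.251, 0.517, 0.231] pointing down, gripper open.
Joint ranges: [-3.11, 3.11], [-0.84, 2.01], [0.21, 2.61], [-1.34, 4.49], [0.05, 2.63], [-2.56, 2.56]. Speed limits (rad/s): [2.57, 2.57, 3.14, 3.14, 3.14, 3.14].

INTERFACE

Orientations are given as a rotation vector (axis times angle).
In Python, from plant import * gives the robot as it stands.
- The arm moves only by the shell command python3 -m handwheel 'ROWS' [FORCE]. ROWS is JSON, a list of rows, each an object of numbers: "hand": the closure, from -1 (fully open) to 1 (shut); "dx", "dy", "dz": the shift along the world's x, y, z in units of 30 mm (1.0 is 30 mm); "rx", "ry", "rz": the turn, a rotation vector about the world's x, y, z in units of 8 degrees (1.0 is 8 degrees). In form: [{"hand": .., "dx": .., "dy": .., "dz": .., "rx": .., "ry": .., "rz": ..}, ...]. A call has 1 to 8 rows; each row shifts and turns the commanded pose from where the row before left it; what a row does not reach is not made up. A row lasts 1/10 s, in which the tool goes at most 50 mm and 8.59 degrees, less where a joint would pass 70% of its speed; a pose out of reach is approached as far as the arm can. A call is refused whole if a number of a shift passes 1 or a number of a turn 1, either way. A call with a gripper value outside its range is refused whole. The fingers move at their own pace and stop on an object; FORCE is the grip in N (left out, the last holds). Time passes only in rows, so rows that do not move let the fingers close. It gives the time, the measured TCP pose, the force and the opening at its end, in the units of the state.
- sense(): the state, without advancing time (a new reading comes with each control period).
- read_camera(name): name is "scene" or "side" or "wrist"; returns a dict with "color" (384x512x3 uint8, red, green, blue), "range_z" (384x512 float32, m along the optical axis (not along the pixel's ray), 0 where there is no reading), "mtx" (3x3 intrinsics, pixels), "rvec" (rotation vector, rad) and "tvec" (3), from world to camera coordinates, as OpenCV has them. Camera axes: x right, y down, z forward; pixel columns grow to the right and rows downward; lengths in m; the calibration is good to about 2 mm. A picture is of the moment at which its call begins.
- close_job(): hands the job in, once; it reports no verdict.
The state is a dict: "time_s": time; "q": joint angles; "joint_vel": joint speeds; "joint_torque": joint torques, N m; "ee_pos": TCP position; "eef_rot": TCP orientation; "ft_force": force on the tool from outside, world axes, zero at the start; "wrist_torque": the same for the moment, N m; "opening": finger opening in m.
Only numpy, scipy, OpenCV 4.12 (cv2) and the standard library are available. Lean on these libraries where they do the work, as an engineer would, in place of code of your own. Each camera call takes 0.05 s, during which the arm holds its last target.

## Working session

There is one attempt and no reset: what is moved stays moved. The work goes in short steps, Python scripts to look and compute and a shell command to move; the robot and the scene stay as the last step left them, time stands still between calls to the robot, and variables do not carry over. Pictures are saved under pics/ and viewed, and the job is handed in when it is done.

```bash
ls; mkdir -p pics
python3 - <<'E'
from plant import *
import cv2,numpy as np
print(sense())
for n in ["scene","side","wrist"]:
    c=read_camera(n); cv2.imwrite(f"pics/{n}0.png",c["color"][:,:,::-1]); np.savez(f"pics/{n}0.npz",**c)
    R=cv2.Rodrigues(c["rvec"])[0]; print(n,(-R.T@c["tvec"].ravel()).round(3),c["mtx"][0,0])
E
```

```text
pics
{'time_s': 0.0, 'q': array([ 1.09900139e+00,  3.20252545e-01,  1.56569510e+00,  1.39291816e-05,
        1.25743426e+00, -1.99792260e-02]), 'joint_vel': array([ 1.21258762e-03, -2.13431915e-04, -2.39710501e-03, -8.18028815e-04,
        6.74795619e-05, -9.37124475e-04]), 'joint_torque': array([-2.01055268e-04, -4.15506220e+01, -2.34159994e+01, -4.79666107e-05,
        8.42580339e-03,  4.42009070e-05]), 'ee_pos': array([0.25080215, 0.51686365, 0.23049865]), 'eef_rot': array([-7.03595136e-01, -3.06132877e+00,  2.72054548e-03]), 'ft_force': array([-0.28960024,  0.71452061,  0.61460681]), 'wrist_torque': array([-0.01464264,  0.07394524, -0.01014937]), 'opening': 0.08517249685244811}
scene [0.865 0.368 1.036] 391.50165631826275
side [-0.182 -0.94   0.705] 380.38289500699415
wrist [0.183 0.551 0.373] 291.50744112566485
```

View pics/scene0.png

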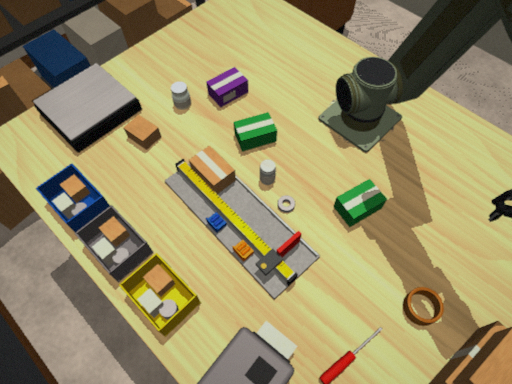

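View pics/side0.png

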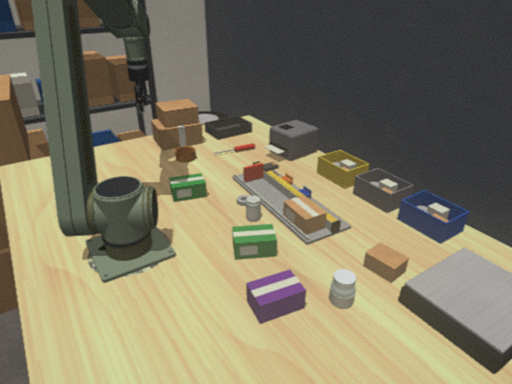

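View pics/wrist0.png

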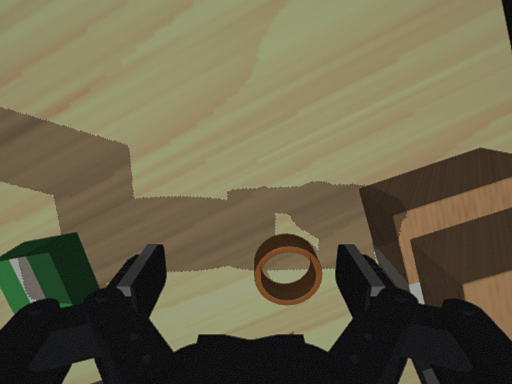

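The scene view shows the jig running from about (178,165) to (300,285). The red stop is at (288,243), the orange block at (242,250), the blue one at (216,221) and the carton at (212,168), so orange comes first. The can (267,172) and bearing (286,204) sit on the robot side of the jig. Next I'll measure these.

```bash
cat > h.py <<'E'
import numpy as np,cv2
def cloud(c):
    K=c["mtx"];R=cv2.Rodrigues(c["rvec"])[0];t=c["tvec"].ravel()
    d=c["range_z"];v,u=np.indices(d.shape)
    p=np.stack([(u-K[0,2])/K[0,0]*d,(v-K[1,2])/K[1,1]*d,d],-1)
    P=(p-t)@R; P[d<=0]=np.nan
    return P
def hsv(c): return cv2.cvtColor(c["color"],cv2.COLOR_RGB2HSV)
E
python3 - <<'E'
from h import *
c=dict(np.load("pics/scene0.npz"));P=cloud(c);H=hsv(c)
def box(u0,u1,v0,v1,m):
    z=np.zeros(m.shape,bool);z[v0:v1,u0:u1]=1;return m&z&np.isfinite(P[...,2])
h,s,v=H[...,0],H[...,1],H[...,2]
def rep(n,m):
    Q=P[m];print(n,len(Q),np.median(Q,0).round(4),Q.min(0).round(3),Q.max(0).round(3));return Q
yel=box(170,305,155,290,(h>22)&(h<33)&(s>190)&(v>120))&(P[...,2]>.035)&(P[...,2]<.055)
Y=rep("yellow",yel)
m=Y[:,:2].mean(0);w,V=np.linalg.eigh(np.cov((Y[:,:2]-m).T));print("axis",V[:,1],m,np.sqrt(w))
a=V[:,1]; a=a if a[1]>0 else -a   # jig +y?
ey=a; ex=np.array([ey[1],-ey[0]]);print("ey",ey,"ex",ex,"angle",np.degrees(np.arctan2(ey[1],ey[0])))
for n,mm in dict(red=(((h<6)|(h>174))&(s>150)),blue=((h>100)&(h<130)&(s>150)),orange=((h>8)&(h<18)&(s>200))).items():
    if n=="orange": q=box(230,258,238,262,mm)
    elif n=="blue": q=box(202,230,208,236,mm)
    else: q=box(270,305,228,260,mm)
    Q=rep(n,q); r=Q[:,:2]-m
    print("   jx,jy rel",np.percentile(r@ex,[2,50,98]).round(4),np.percentile(r@ey,[2,50,98]).round(4),"z",np.percentile(Q[:,2],[5,50,95]).round(3))
r=(Y[:,:2]-m);print("yel",np.percentile(r@ex,[1,50,99]),np.percentile(r@ey,[0,1,99,100]))
# plate: all points with z in 8..16mm
q=box(160,325,150,300,np.abs(P[...,2]-.012)<.004)&(s<60)
Q=rep("plate",q);r=Q[:,:2]-m
print(np.percentile(r@ex,[.5,1,99,99.5]),np.percentile(r@ey,[.5,1,99,99.5]))
# carton top z~.072
q=box(185,240,140,195,np.abs(P[...,2]-.072)<.006)
Q=rep("carton",q);r=Q[:,:2]-m
print(np.percentile(r@ex,[.5,2,98,99.5]),np.percentile(r@ey,[.5,2,98,99.5]), cv2.minAreaRect(Q[:,:2].astype(np.float32)*1000))
# black caps
q=box(165,310,150,290,(v<60))&(np.abs(P[...,2]-.048)<.004)
Q=rep("caps",q);r=Q[:,:2]-m;print(np.percentile(r@ey,[1,25,75,99]))
big=cv2.resize(c["color"][140:300,150:330],None,fx=4.4,fy=3.7,interpolation=cv2.INTER_CUBIC);cv2.imwrite("pics/zoom0.png",big[:,:,::-1])
E
```

```text
yellow 1083 [ 0.5705 -0.0286  0.0461] [ 0.546 -0.261  0.041] [0.596 0.205 0.053]
axis [0.05737257 0.99835284] [ 0.57044226 -0.03110897] [0.00667318 0.13077236]
ey [0.05737257 0.99835284] ex [ 0.99835284 -0.05737257] angle 86.71098778329343
red 242 [0.5278 0.152  0.0731] [0.48  0.124 0.011] [0.567 0.157 0.079]
   jx,jy rel [-0.091 -0.053 -0.014] [0.1546 0.1807 0.1833] z [0.032 0.073 0.078]
blue 214 [ 0.6112 -0.0501  0.0329] [ 0.59  -0.084  0.011] [ 0.629 -0.028  0.047]
   jx,jy rel [0.0231 0.0419 0.0585] [-0.0409 -0.0163  0.0049] z [0.024 0.033 0.043]
orange 130 [0.6187 0.0638 0.0344] [0.6   0.042 0.018] [0.635 0.087 0.041]
   jx,jy rel [0.0247 0.0428 0.0586] [0.0795 0.0976 0.1198] z [0.025 0.034 0.039]
yel [-1.20310006e-02  7.28809095e-05  1.13066888e-02] [-0.22993867 -0.22447018  0.2318222   0.23576271]
plate 4841 [0.5436 0.0242 0.0124] [ 0.398 -0.275  0.008] [0.65  0.221 0.016]
[-0.16416949 -0.15384913  0.06483983  0.06515219] [-0.2352793  -0.23047013  0.24529908  0.24658773]
carton 960 [ 0.5071 -0.1764  0.0724] [ 0.462 -0.242  0.066] [ 0.548 -0.117  0.078]
[-0.09597746 -0.09450535 -0.01743523 -0.01678759] [-0.21146131 -0.20910948 -0.09252843 -0.09098991] ((504.7689208984375, -179.02120971679688), (122.8726806640625, 81.3978042602539), 86.16304016113281)
caps 43 [0.5823 0.2148 0.0485] [ 0.545 -0.273  0.044] [0.628 0.22  0.052]
[-0.24205578  0.17590698  0.24852324  0.25062262]
```

View pics/zoom0.png

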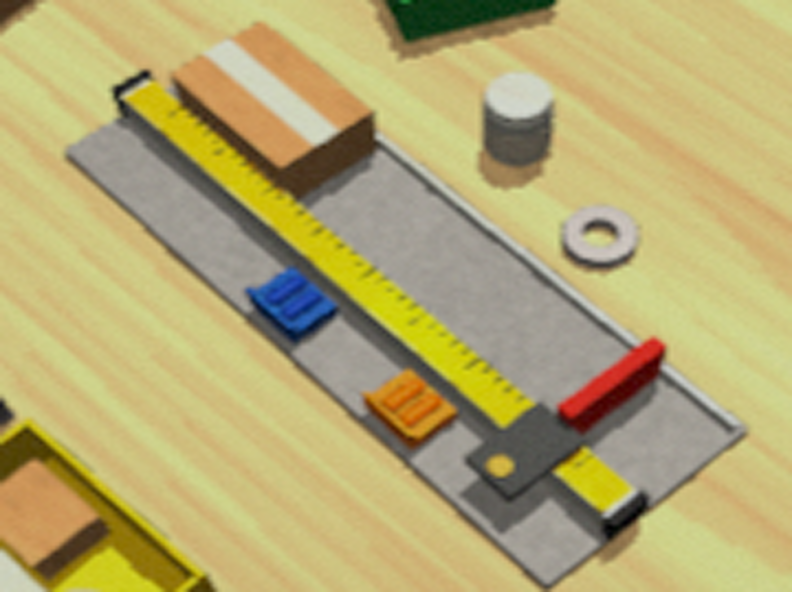

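```bash
cat >> h.py <<'E'
M=np.array([0.57044226,-0.03110897]);EY=np.array([0.05737257,0.99835284]);EX=np.array([EY[1],-EY[0]])
def J(P): # rail frame -> approx jig coords (x exact, y about rel to yellow centre)
    r=P[...,:2]-M; return np.stack([r@EX+.04425,r@EY,P[...,2]],-1)
def W(jx,jy): return M+(jx-.04425)*EX+jy*EY
def measure(c,pr=True):
    P=J(cloud(c));H=hsv(c);h,s,v=H[...,0],H[...,1],H[...,2];o={}
    x,y,z=P[...,0],P[...,1],P[...,2]
    reg=(np.abs(y)<.27)&(x>-.07)&(x<.115)
    def q(n,m):
        Q=P[m&reg]
        if len(Q)<5: print(n,len(Q));return
        print(n,len(Q),"x",np.percentile(Q[:,0],[2,98]).round(4),"y",np.percentile(Q[:,1],[2,98]).round(4),"mean",Q.mean(0).round(4))
    q("redtop",((h<6)|(h>174))&(s>150)&(np.abs(z-.075)<.003))
    q("red",((h<6)|(h>174))&(s>150)&(z>.015))
    q("saddletop",(v<90)&(s<90)&(np.abs(z-.060)<.004)&(x>.03)&(x<.1))
    q("bluetop",(h>100)&(h<130)&(s>120)&(z>.022)&(x>.05))
    q("orangetop",(h>6)&(h<18)&(s>180)&(z>.022)&(x>.055))
    q("carton",(np.abs(z-.072)<.004)&(x<.032)&(h<25)&~(((h<6)&(s>190))))
E
python3 - <<'E'
from h import *
for n in["scene","side"]:
    print(n);c=dict(np.load(f"pics/{n}0.npz"));measure(c)
c=dict(np.load("pics/scene0.npz"));P=cloud(c)
for n,u,v in[("can",267,165),("bearing",282,203),("jar",180,88),("purple",228,82),("green",255,124),("green2",360,195),("tape",424,293),("drv",340,368)]:print(n,P[v,u].round(3))
for a in[(-.012,.25),(-.012,.23),(-.012,.0),(-.012,-.30)]:print(a,W(*a))
c=dict(np.load("pics/side0.npz"))
big=cv2.resize(c["color"][150:250,220:360],None,fx=5.6,fy=5.6,interpolation=cv2.INTER_CUBIC);cv2.imwrite("pics/zoom1.png",big[:,:,::-1])
E
```

```text
scene
redtop 124 x [-0.0464  0.0298] y [0.1707 0.1827] mean [-0.0067  0.177   0.0751]
red 235 x [-0.0461  0.0303] y [0.171  0.1833] mean [-0.0076  0.1791  0.0657]
saddletop 302 x [0.0316 0.0922] y [0.1581 0.1962] mean [0.0602 0.1777 0.06  ]
bluetop 214 x [0.0662 0.1029] y [-0.0404  0.0049] mean [ 0.0859 -0.0161  0.0334]
orangetop 129 x [0.0688 0.1028] y [0.0795 0.1201] mean [0.086  0.0978 0.0335]
carton 713 x [-0.0508  0.027 ] y [-0.2088 -0.0921] mean [-0.0114 -0.1459  0.0723]
side
redtop 18 x [-0.0466  0.0207] y [0.1647 0.1769] mean [-0.0138  0.1711  0.0734]
red 28 x [-0.0459  0.0234] y [0.1647 0.1765] mean [-0.0126  0.171   0.0723]
saddletop 24 x [0.0305 0.0816] y [0.1495 0.1802] mean [0.056  0.1586 0.0584]
bluetop 23 x [0.0749 0.0929] y [-0.041  -0.0123] mean [ 0.0837 -0.0267  0.0329]
orangetop 1
carton 500 x [-0.0525  0.0259] y [-0.2146  0.1777] mean [-0.014  -0.1217  0.0712]
can [ 0.392 -0.061  0.074]
bearing [0.43  0.038 0.017]
jar [ 0.376 -0.474  0.081]
purple [ 0.236 -0.394  0.064]
green [ 0.301 -0.2    0.063]
green2 [0.276 0.194 0.062]
tape [0.368 0.483 0.018]
drv [0.664 0.438 0.028]
(-0.012, 0.25) [0.52862806 0.22170645]
(-0.012, 0.23) [0.5274806  0.20173939]
(-0.012, 0.0) [ 0.51428491 -0.02788176]
(-0.012, -0.3) [ 0.49707314 -0.32738761]
```

View pics/zoom1.png

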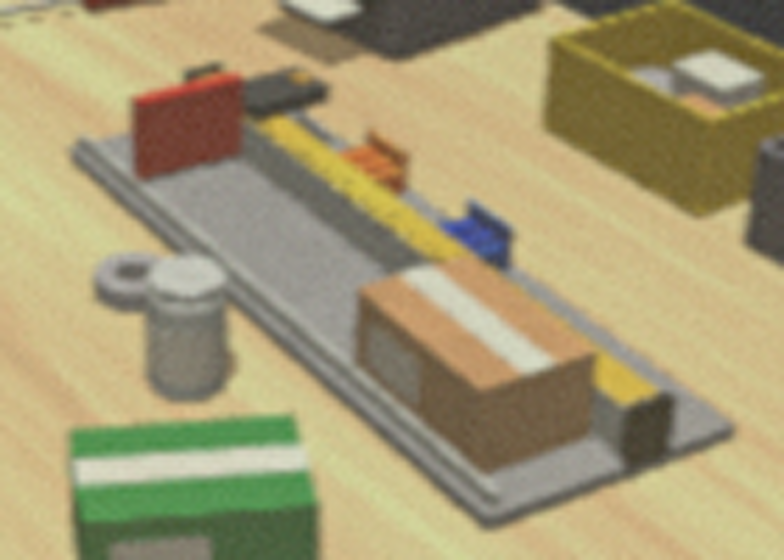

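The stop plate is centred at rail-y 0.177 with its back face at 0.183. The blue notch is near -0.018 and the orange near 0.099, and the carton spans -0.211 to -0.091. Sizes and heights agree with the ones given. I'll shut the fingers, turn the jaws across the channel and move behind the stop.

```bash
python3 -m handwheel '[{"hand":1,"dx":0.93,"dy":-0.95,"dz":0,"rx":0,"ry":0,"rz":-0.84},{"hand":1,"dx":0.93,"dy":-0.95,"dz":0,"rx":0,"ry":0,"rz":-0.84},{"hand":1,"dx":0.93,"dy":-0.95,"dz":0,"rx":0,"ry":0,"rz":-0.84},{"hand":1,"dx":0.93,"dy":-0.95,"dz":0,"rx":0,"ry":0,"rz":-0.84},{"hand":1,"dx":0.93,"dy":-0.95,"dz":0,"rx":0,"ry":0,"rz":-0.84},{"hand":1,"dx":0.93,"dy":-0.95,"dz":0,"rx":0,"ry":0,"rz":-0.84},{"hand":1,"dx":0.93,"dy":-0.95,"dz":0,"rx":0,"ry":0,"rz":-0.84},{"hand":1,"dx":0.93,"dy":-0.95,"dz":0,"rx":0,"ry":0,"rz":-0.84}]' 20
```

```text
time_s: 0.95
ee_pos: [0.4751, 0.2879, 0.2311]
eef_rot: [-2.018, -2.408, 0.001]
ft_force: [0.4, 0.8, -0.2]
opening: 0.0
```

```bash
python3 -m handwheel '[{"hand":1,"dx":0.93,"dy":-0.95,"dz":0,"rx":0,"ry":0,"rz":-0.84},{"hand":1,"dx":0.93,"dy":-0.95,"dz":0,"rx":0,"ry":0,"rz":-0.84},{"hand":1,"dx":0,"dy":0,"dz":0,"rx":0,"ry":0,"rz":0},{"hand":1,"dx":0,"dy":0,"dz":0,"rx":0,"ry":0,"rz":0}]'
python3 - <<'E'
from plant import *
from h import *
s=sense();print(s["ee_pos"],s["eef_rot"],s["opening"],J(s["ee_pos"]))
R=cv2.Rodrigues(s["eef_rot"])[0];print(R.round(3))
c=read_camera("scene");cv2.imwrite("pics/s1.png",c["color"][:,:,::-1])
E
```

```text
time_s: 1.35
ee_pos: [0.5301, 0.2318, 0.2308]
eef_rot: [-2.281, -2.159, 0.001]
ft_force: [-0.4, 0.7, 0.1]
opening: 0.0002
[0.53007722 0.23177304 0.23078448] [-2.28084246e+00 -2.15902024e+00  1.49423961e-03] 0.00019617645080989706 [-0.01113077  0.26013316  0.23078448]
[[ 0.055  0.998 -0.001]
 [ 0.998 -0.055  0.   ]
 [-0.    -0.001 -1.   ]]
```

View pics/s1.png

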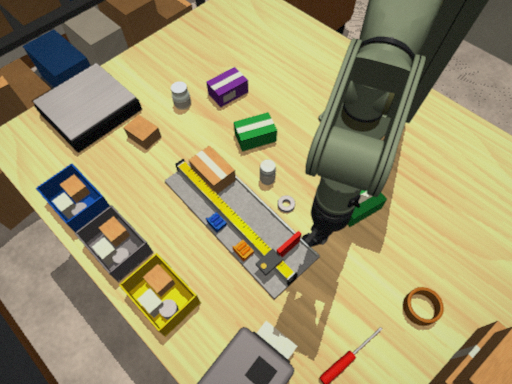

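The arm stands behind the stop with its fingers at about (315,237), and the yaw matches the jig. Now down.

```bash
python3 -m handwheel '[{"hand":1,"dx":0,"dy":0,"dz":-0.93,"rx":0,"ry":0,"rz":0},{"hand":1,"dx":0,"dy":0,"dz":-0.93,"rx":0,"ry":0,"rz":0},{"hand":1,"dx":0,"dy":0,"dz":-0.93,"rx":0,"ry":0,"rz":0},{"hand":1,"dx":0,"dy":0,"dz":-0.93,"rx":0,"ry":0,"rz":0},{"hand":1,"dx":0,"dy":0,"dz":-0.93,"rx":0,"ry":0,"rz":0},{"hand":1,"dx":0,"dy":0,"dz":-0.93,"rx":0,"ry":0,"rz":0},{"hand":1,"dx":0,"dy":0,"dz":-0.93,"rx":0,"ry":0,"rz":0},{"hand":1,"dx":0,"dy":0,"dz":0,"rx":0,"ry":0,"rz":0}]'
python3 -m handwheel '[{"hand":1,"dx":-0.03,"dy":-0.5,"dz":0,"rx":0,"ry":0,"rz":0},{"hand":1,"dx":-0.03,"dy":-0.5,"dz":0,"rx":0,"ry":0,"rz":0},{"hand":1,"dx":-0.03,"dy":-0.5,"dz":0,"rx":0,"ry":0,"rz":0},{"hand":1,"dx":0,"dy":0,"dz":0,"rx":0,"ry":0,"rz":0}]'
python3 - <<'E'
from plant import *
from h import *
s=sense();print(s["ee_pos"],J(s["ee_pos"]),s["ft_force"])
for n in["scene","side","wrist"]:
    c=read_camera(n);cv2.imwrite(f"pics/{n}2.png",c["color"][:,:,::-1])
    if n=="scene":measure(c)
E
```

```text
time_s: 2.2
ee_pos: [0.5263, 0.2325, 0.0328]
eef_rot: [-2.275, -2.162, 0.012]
ft_force: [-0.6, -0.8, 0.2]
opening: -0.0002
time_s: 2.6
ee_pos: [0.5274, 0.1851, 0.0372]
eef_rot: [2.283, 2.157, 0.001]
ft_force: [0.4, -0.9, 0.0]
opening: -0.0002
[0.52741323 0.18507622 0.03723616] [-0.01111126  0.21336041  0.03723616] [ 0.4341709  -0.85583166  0.01769647]
redtop 65 x [-0.0086  0.0299] y [0.1711 0.1831] mean [0.0123 0.1769 0.0752]
red 103 x [-0.0091  0.0308] y [0.1711 0.1988] mean [0.0123 0.1792 0.074 ]
saddletop 269 x [0.0327 0.092 ] y [0.1579 0.1967] mean [0.0594 0.1784 0.0598]
bluetop 214 x [0.0658 0.1027] y [-0.0398  0.005 ] mean [ 0.0855 -0.0148  0.0331]
orangetop 130 x [0.0683 0.1028] y [0.0797 0.1199] mean [0.0861 0.0974 0.0336]
carton 699 x [-0.0511  0.0266] y [-0.2095 -0.0919] mean [-0.0111 -0.148   0.0723]
```

View pics/side2.png

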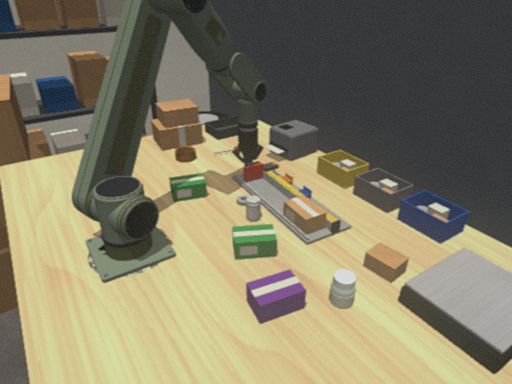

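View pics/wrist2.png

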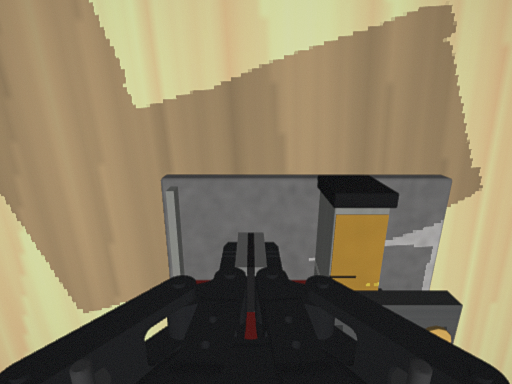

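View pics/scene2.png

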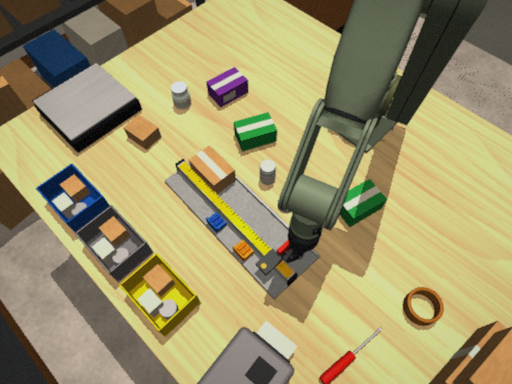

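The stop hasn't moved, and the fingers are about 19 mm behind its back face, just above (300,240) in the scene view. Pushing starts now, at a modest speed.

```bash
python3 -m handwheel '[{"hand":1,"dx":-0.017,"dy":-0.3,"dz":0,"rx":0,"ry":0,"rz":0},{"hand":1,"dx":-0.017,"dy":-0.3,"dz":0,"rx":0,"ry":0,"rz":0},{"hand":1,"dx":-0.017,"dy":-0.3,"dz":0,"rx":0,"ry":0,"rz":0},{"hand":1,"dx":-0.017,"dy":-0.3,"dz":0,"rx":0,"ry":0,"rz":0},{"hand":1,"dx":-0.017,"dy":-0.3,"dz":0,"rx":0,"ry":0,"rz":0},{"hand":1,"dx":-0.017,"dy":-0.3,"dz":0,"rx":0,"ry":0,"rz":0},{"hand":1,"dx":-0.017,"dy":-0.2,"dz":0,"rx":0,"ry":0,"rz":0},{"hand":1,"dx":0,"dy":0,"dz":0,"rx":0,"ry":0,"rz":0}]'
cat > look.py <<'E'
from plant import *
from h import *
import sys
s=sense();print(s["time_s"],"J",J(s["ee_pos"]).round(4),s["ft_force"].round(1))
c=read_camera("scene");measure(c);cv2.imwrite(f"pics/{sys.argv[1]}.png",cv2.resize(c["color"][130:310,150:350],None,fx=3.3,fy=3.3,interpolation=cv2.INTER_CUBIC)[:,:,::-1])
E
python3 look.py s3
```

```text
time_s: 3.55
ee_pos: [0.5236, 0.1263, 0.036]
eef_rot: [2.281, 2.16, -0.001]
ft_force: [0.6, 0.3, -0.0]
opening: -0.0
3.55 J [-0.0116  0.1544  0.036 ] [ 0.6  0.3 -0. ]
redtop 0
red 2
saddletop 234 x [0.0317 0.0919] y [0.118  0.1565] mean [0.0595 0.1409 0.0599]
bluetop 212 x [0.0664 0.1026] y [-0.0401  0.0045] mean [ 0.0854 -0.0158  0.0331]
orangetop 111 x [0.0684 0.1026] y [0.0796 0.1197] mean [0.0869 0.0961 0.0339]
carton 703 x [-0.051   0.0267] y [-0.2092 -0.0917] mean [-0.0113 -0.1471  0.0723]
```

View pics/s3.png

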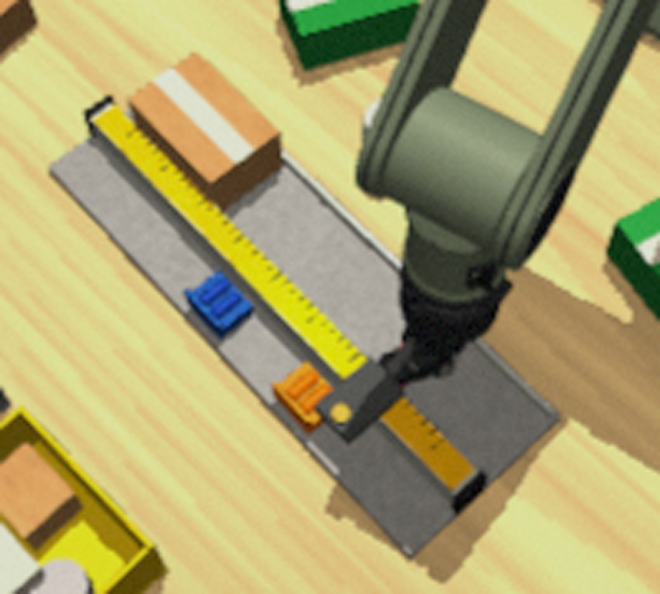

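The saddle is centred at 0.137, which makes the TCP-to-pin offset 17 mm as expected. Next, through the orange detent, ending before blue.

```bash
python3 -m handwheel '[{"hand":1,"dx":-0.017,"dy":-0.3,"dz":0,"rx":0,"ry":0,"rz":0},{"hand":1,"dx":-0.017,"dy":-0.3,"dz":0,"rx":0,"ry":0,"rz":0},{"hand":1,"dx":-0.017,"dy":-0.3,"dz":0,"rx":0,"ry":0,"rz":0},{"hand":1,"dx":-0.017,"dy":-0.3,"dz":0,"rx":0,"ry":0,"rz":0}]'
python3 look.py s4
python3 -m handwheel '[{"hand":1,"dx":-0.017,"dy":-0.3,"dz":0,"rx":0,"ry":0,"rz":0},{"hand":1,"dx":-0.017,"dy":-0.3,"dz":0,"rx":0,"ry":0,"rz":0},{"hand":1,"dx":-0.017,"dy":-0.3,"dz":0,"rx":0,"ry":0,"rz":0},{"hand":1,"dx":-0.017,"dy":-0.2,"dz":0,"rx":0,"ry":0,"rz":0}]'
python3 look.py s5
```

```text
time_s: 4.0
ee_pos: [0.5222, 0.0926, 0.0362]
eef_rot: [-2.282, -2.157, -0.006]
ft_force: [0.6, 6.8, 0.3]
opening: 0.0003
4.0 J [-0.011   0.1207  0.0362] [0.6 6.8 0.3]
redtop 0
red 4
saddletop 206 x [0.0321 0.0919] y [0.0885 0.1248] mean [0.0586 0.1102 0.0598]
bluetop 211 x [0.0663 0.1026] y [-0.0401  0.0047] mean [ 0.0855 -0.016   0.0333]
orangetop 71 x [0.0807 0.1028] y [0.0804 0.1198] mean [0.0951 0.1028 0.032 ]
carton 701 x [-0.0507  0.0271] y [-0.209  -0.0921] mean [-0.0112 -0.1477  0.0723]
time_s: 4.45
ee_pos: [0.5197, 0.0572, 0.0362]
eef_rot: [2.28, 2.16, -0.0]
ft_force: [0.1, 1.8, 2.3]
opening: -0.0001
4.45 J [-0.0115  0.0852  0.0362] [0.1 1.8 2.3]
redtop 0
red 12 x [0.0136 0.0436] y [0.0747 0.0993] mean [0.0266 0.085  0.0669]
saddletop 210 x [0.0321 0.0926] y [0.052  0.0892] mean [0.0598 0.0741 0.0597]
bluetop 209 x [0.0667 0.1027] y [-0.0405  0.0046] mean [ 0.0855 -0.0162  0.0337]
orangetop 203 x [0.0676 0.103 ] y [0.0778 0.1196] mean [0.087  0.1007 0.0341]
carton 683 x [-0.0511  0.0266] y [-0.2085 -0.0921] mean [-0.0111 -0.1481  0.0723]
```

View pics/s5.png

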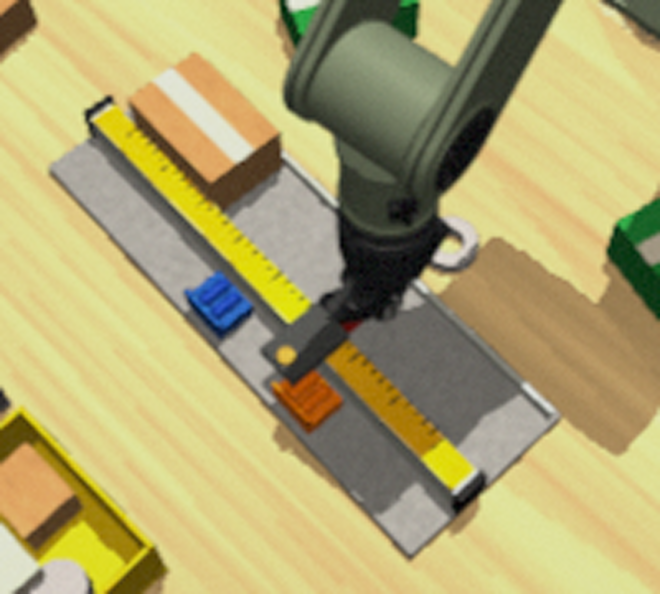

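Through orange. The saddle is now at about 0.070, and blue is at -0.018. I'll approach to just before the hump, then creep.

```bash
python3 -m handwheel '[{"hand":1,"dx":-0.017,"dy":-0.3,"dz":0,"rx":0,"ry":0,"rz":0},{"hand":1,"dx":-0.017,"dy":-0.3,"dz":0,"rx":0,"ry":0,"rz":0},{"hand":1,"dx":-0.017,"dy":-0.3,"dz":0,"rx":0,"ry":0,"rz":0},{"hand":1,"dx":-0.017,"dy":-0.3,"dz":0,"rx":0,"ry":0,"rz":0},{"hand":1,"dx":-0.017,"dy":-0.3,"dz":0,"rx":0,"ry":0,"rz":0},{"hand":1,"dx":-0.017,"dy":-0.2,"dz":0,"rx":0,"ry":0,"rz":0},{"hand":1,"dx":-0.01,"dy":-0.1,"dz":0,"rx":0,"ry":0,"rz":0},{"hand":1,"dx":0,"dy":0,"dz":0,"rx":0,"ry":0,"rz":0}]'
python3 look.py s6
```

```text
time_s: 5.3
ee_pos: [0.5166, 0.0036, 0.0361]
eef_rot: [2.28, 2.16, 0.0]
ft_force: [1.1, -1.3, 3.3]
opening: -0.0003
5.3 J [-0.0115  0.0316  0.0361] [ 1.1 -1.3  3.3]
redtop 0
red 24 x [0.0078 0.0486] y [0.0204 0.156 ] mean [0.0223 0.0349 0.0502]
saddletop 233 x [0.0325 0.0926] y [-0.003   0.0361] mean [0.0601 0.018  0.0599]
bluetop 150 x [0.0661 0.103 ] y [-0.0409  0.0049] mean [ 0.0891 -0.0203  0.0342]
orangetop 228 x [0.0677 0.1029] y [0.0756 0.1197] mean [0.0861 0.0984 0.0333]
carton 695 x [-0.0507  0.027 ] y [-0.2088 -0.092 ] mean [-0.0113 -0.1472  0.0722]
```

```bash
python3 -m handwheel '[{"hand":1,"dx":-0.01,"dy":-0.15,"dz":0,"rx":0,"ry":0,"rz":0},{"hand":1,"dx":-0.01,"dy":-0.15,"dz":0,"rx":0,"ry":0,"rz":0},{"hand":1,"dx":-0.01,"dy":-0.15,"dz":0,"rx":0,"ry":0,"rz":0},{"hand":1,"dx":-0.01,"dy":-0.1,"dz":0,"rx":0,"ry":0,"rz":0},{"hand":1,"dx":-0.005,"dy":-0.1,"dz":0,"rx":0,"ry":0,"rz":0},{"hand":1,"dx":0,"dy":0,"dz":0,"rx":0,"ry":0,"rz":0}]'
python3 look.py s7
python3 -m handwheel '[{"hand":1,"dx":0,"dy":-0.1,"dz":0,"rx":0,"ry":0,"rz":0},{"hand":1,"dx":0,"dy":0,"dz":0,"rx":0,"ry":0,"rz":0}]'
python3 look.py s8
```

```text
time_s: 5.95
ee_pos: [0.5154, -0.0153, 0.0361]
eef_rot: [2.281, 2.16, 0.001]
ft_force: [2.8, 1.9, 2.3]
opening: -0.0002
5.95 J [-0.0116  0.0126  0.0361] [2.8 1.9 2.3]
redtop 0
red 29 x [-0.0208  0.0443] y [0.0017 0.0306] mean [0.0168 0.0086 0.055 ]
saddletop 239 x [0.0315 0.0921] y [-0.022   0.0173] mean [ 0.0602 -0.0017  0.0599]
bluetop 103 x [0.0682 0.103 ] y [-0.041   0.0053] mean [ 0.0948 -0.0142  0.0347]
orangetop 226 x [0.0677 0.1028] y [0.0753 0.1198] mean [0.0861 0.0991 0.0336]
carton 681 x [-0.0503  0.0271] y [-0.2086 -0.0922] mean [-0.0102 -0.1487  0.0723]
time_s: 6.2
ee_pos: [0.5153, -0.0162, 0.0362]
eef_rot: [-2.281, -2.157, -0.005]
ft_force: [3.4, 10.8, 3.9]
opening: -0.0001
6.2 J [-0.0117  0.0117  0.0362] [ 3.4 10.8  3.9]
redtop 0
red 32 x [-0.026   0.0427] y [0.0006 0.0258] mean [0.0182 0.0091 0.0593]
saddletop 248 x [0.0317 0.0918] y [-0.0232  0.0159] mean [ 0.0601 -0.0025  0.0598]
bluetop 103 x [0.0665 0.1027] y [-0.0404  0.0064] mean [ 0.0946 -0.0114  0.0351]
orangetop 225 x [0.0677 0.1027] y [0.0752 0.1198] mean [0.0861 0.0983 0.0334]
carton 682 x [-0.0501  0.0268] y [-0.2084 -0.092 ] mean [-0.0109 -0.1481  0.0723]
```

```bash
python3 -m handwheel '[{"hand":1,"dx":0,"dy":-0.1,"dz":0,"rx":0,"ry":0,"rz":0},{"hand":1,"dx":0,"dy":0,"dz":0,"rx":0,"ry":0,"rz":0}]'
python3 look.py s9 | egrep 'J|saddle'
python3 -m handwheel '[{"hand":1,"dx":0,"dy":-0.07,"dz":0,"rx":0,"ry":0,"rz":0},{"hand":1,"dx":0,"dy":0,"dz":0,"rx":0,"ry":0,"rz":0}]'
python3 look.py s10| egrep 'J|saddle'
```

```text
time_s: 6.45
ee_pos: [0.5149, -0.0207, 0.0361]
eef_rot: [-2.279, -2.162, -0.0]
ft_force: [1.8, -0.9, 4.1]
opening: -0.0001
6.45 J [-0.0118  0.0072  0.0361] [ 1.8 -0.9  4.1]
saddletop 251 x [0.0324 0.092 ] y [-0.027   0.0113] mean [ 0.0602 -0.0069  0.0597]
time_s: 6.7
ee_pos: [0.5147, -0.0239, 0.0361]
eef_rot: [2.28, 2.161, -0.002]
ft_force: [0.7, -1.5, 5.0]
opening: 0.0003
6.7 J [-0.0118  0.004   0.0361] [ 0.7 -1.5  5. ]
saddletop 242 x [0.0323 0.0924] y [-0.0297  0.0083] mean [ 0.0599 -0.0104  0.06  ]
```

```bash
python3 -m handwheel '[{"hand":1,"dx":0,"dy":-0.05,"dz":0,"rx":0,"ry":0,"rz":0},{"hand":1,"dx":0,"dy":0,"dz":0,"rx":0,"ry":0,"rz":0}]'
python3 look.py s11 | egrep 'J|saddle'
```

```text
time_s: 6.95
ee_pos: [0.5146, -0.0253, 0.0361]
eef_rot: [-2.28, -2.161, 0.001]
ft_force: [0.1, -1.7, 5.5]
opening: 0.0
6.95 J [-0.0118  0.0026  0.0361] [ 0.1 -1.7  5.5]
saddletop 238 x [0.0323 0.092 ] y [-0.0315  0.0068] mean [ 0.0595 -0.0113  0.06  ]
```

View pics/s11.png

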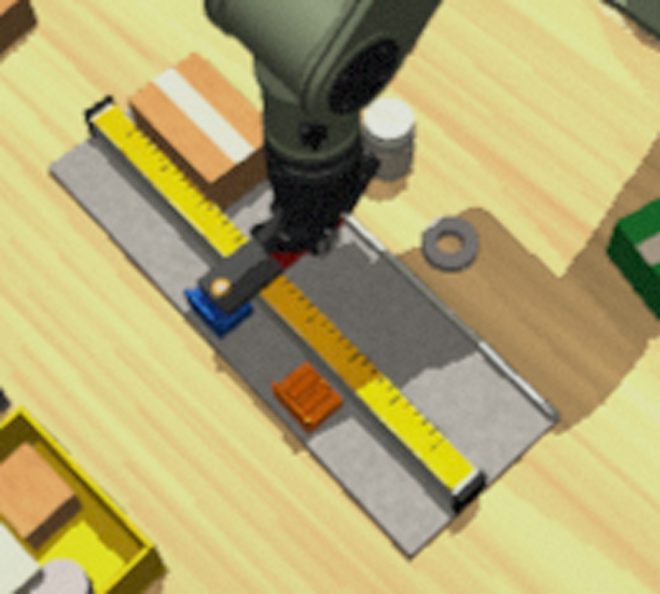

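Run:
```python
from plant import *
from h import *
c=read_camera("wrist");cv2.imwrite("pics/w12.png",c["color"][:,:,::-1])
c=read_camera("side");measure(c);cv2.imwrite("pics/d12.png",cv2.resize(c["color"][130:250,200:360],None,fx=4.8,fy=4.8,interpolation=cv2.INTER_CUBIC)[:,:,::-1])
c=read_camera("scene");cv2.imwrite("pics/z12.png",cv2.resize(c["color"][180:250,190:270],None,fx=8,fy=8,interpolation=cv2.INTER_CUBIC)[:,:,::-1])
s=sense();print(s["ft_force"],s["wrist_torque"],J(s["ee_pos"]))
```

```text
redtop 38 x [-0.0494  0.0242] y [-0.0255 -0.0116] mean [-0.0146 -0.019   0.0741]
red 52 x [-0.0489  0.025 ] y [-0.0253 -0.0082] mean [-0.0175 -0.0185  0.0696]
saddletop 39 x [0.0313 0.082 ] y [-0.038  -0.0024] mean [ 0.057  -0.0219  0.0579]
bluetop 9 x [0.0789 0.0972] y [-0.0428 -0.0331] mean [ 0.0867 -0.0374  0.03  ]
orangetop 0
carton 518 x [-0.0518  0.0262] y [-0.2149 -0.0106] mean [-0.0135 -0.1374  0.0714]
[ 0.53953075 -1.52615239  5.07179411] [-0.24979851  0.01446215 -0.00411878] [-0.01184909  0.00248236  0.03605743]
```

View pics/w12.png

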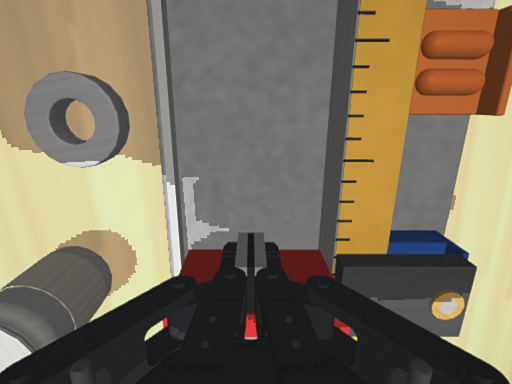

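View pics/d12.png

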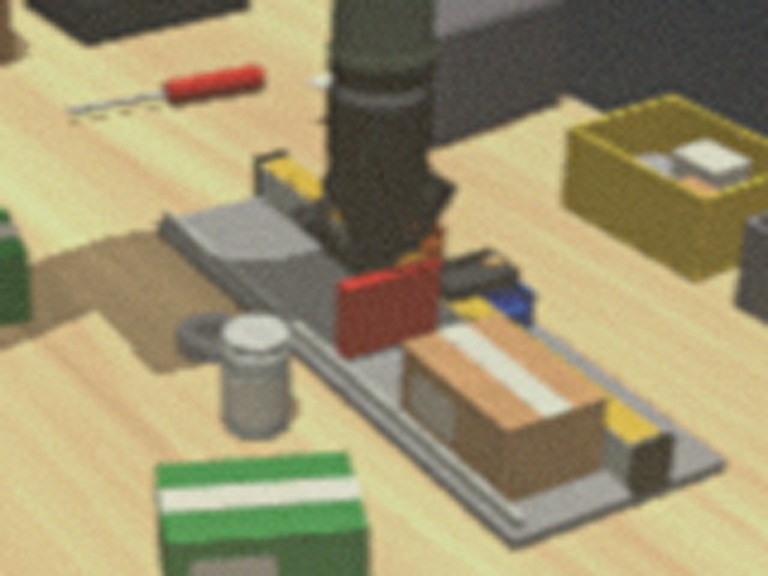

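View pics/z12.png

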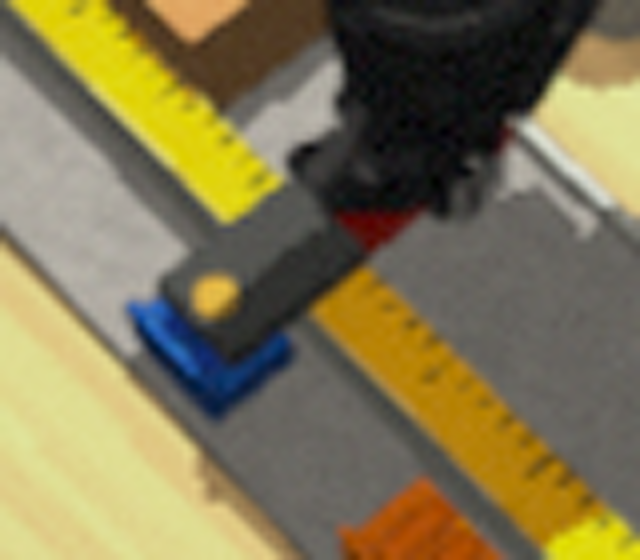

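The side and scene views agree: the stop is about 5 mm short of the blue notch, past the crest, and still touching the fingers. I'll creep on a little more.

```bash
python3 -m handwheel '[{"hand":1,"dx":0,"dy":-0.05,"dz":0,"rx":0,"ry":0,"rz":0},{"hand":1,"dx":0,"dy":0,"dz":0,"rx":0,"ry":0,"rz":0}]'
python3 look.py s13 | egrep 'J|saddle'
python3 -m handwheel '[{"hand":1,"dx":0,"dy":-0.05,"dz":0,"rx":0,"ry":0,"rz":0},{"hand":1,"dx":0,"dy":0,"dz":0,"rx":0,"ry":0,"rz":0}]'
python3 look.py s14 | egrep 'J|saddle'
```

```text
time_s: 7.35
ee_pos: [0.5145, -0.0268, 0.0361]
eef_rot: [-2.28, -2.161, 0.001]
ft_force: [0.4, -1.4, 5.3]
opening: 0.0002
7.35 J [-0.0118  0.0011  0.0361] [ 0.4 -1.4  5.3]
saddletop 238 x [0.0321 0.0914] y [-0.0333  0.0054] mean [ 0.0594 -0.013   0.0599]
time_s: 7.6
ee_pos: [0.5144, -0.0285, 0.036]
eef_rot: [-2.28, -2.161, 0.002]
ft_force: [0.3, -3.0, 5.2]
opening: -0.0002
7.6 J [-0.0118 -0.0006  0.036 ] [ 0.3 -3.   5.2]
saddletop 243 x [0.0316 0.0924] y [-0.0361  0.0035] mean [ 0.0596 -0.0152  0.0598]
```

```bash
python3 -m handwheel '[{"hand":1,"dx":0,"dy":0,"dz":0.1,"rx":0,"ry":0,"rz":0},{"hand":1,"dx":0,"dy":0,"dz":0.1,"rx":0,"ry":0,"rz":0},{"hand":1,"dx":0,"dy":0,"dz":0,"rx":0,"ry":0,"rz":0}]'
python3 look.py s15 | egrep 'J|saddle'
```

```text
time_s: 7.95
ee_pos: [0.5146, -0.0278, 0.042]
eef_rot: [-2.28, -2.16, 0.001]
ft_force: [0.9, -0.3, 0.9]
opening: 0.0001
7.95 J [-0.0117  0.0001  0.042 ] [ 0.9 -0.3  0.9]
saddletop 243 x [0.0327 0.0919] y [-0.0361  0.0033] mean [ 0.0604 -0.0153  0.0597]
```

```bash
python3 -m handwheel '[{"hand":1,"dx":0.017,"dy":0.3,"dz":0,"rx":0,"ry":0,"rz":0},{"hand":1,"dx":0.017,"dy":0.3,"dz":0,"rx":0,"ry":0,"rz":0},{"hand":1,"dx":0.03,"dy":0.5,"dz":0.5,"rx":0,"ry":0,"rz":0},{"hand":1,"dx":0.03,"dy":0.5,"dz":1,"rx":0,"ry":0,"rz":0},{"hand":1,"dx":0,"dy":0,"dz":1,"rx":0,"ry":0,"rz":0},{"hand":1,"dx":0,"dy":0,"dz":1,"rx":0,"ry":0,"rz":0},{"hand":1,"dx":0,"dy":0,"dz":0,"rx":0,"ry":0,"rz":0}]'
python3 look.py s16
python3 - <<'E'
from plant import *
from h import *
c=read_camera("wrist");cv2.imwrite("pics/w16.png",c["color"][:,:,::-1])
E
```

```text
time_s: 8.7
ee_pos: [0.5204, 0.0213, 0.151]
eef_rot: [2.275, 2.158, 0.01]
ft_force: [0.8, 1.0, 0.5]
opening: -0.0002
8.7 J [-0.0087  0.0495  0.151 ] [0.8 1.  0.5]
redtop 49 x [-0.0381  0.0305] y [-0.0224 -0.0106] mean [ 0.0113 -0.0162  0.0749]
red 177 x [-0.0318  0.0459] y [-0.0215  0.0628] mean [ 0.0085 -0.0069  0.0717]
saddletop 236 x [0.0326 0.0916] y [-0.0356  0.0032] mean [ 0.0601 -0.0153  0.0597]
bluetop 130 x [0.0687 0.1028] y [-0.0385  0.0052] mean [ 0.0915 -0.0085  0.0346]
orangetop 228 x [0.0668 0.1026] y [0.0753 0.1194] mean [0.0859 0.0983 0.033 ]
carton 683 x [-0.0509  0.0268] y [-0.2082 -0.0924] mean [-0.011  -0.1489  0.0723]
```

View pics/s16.png

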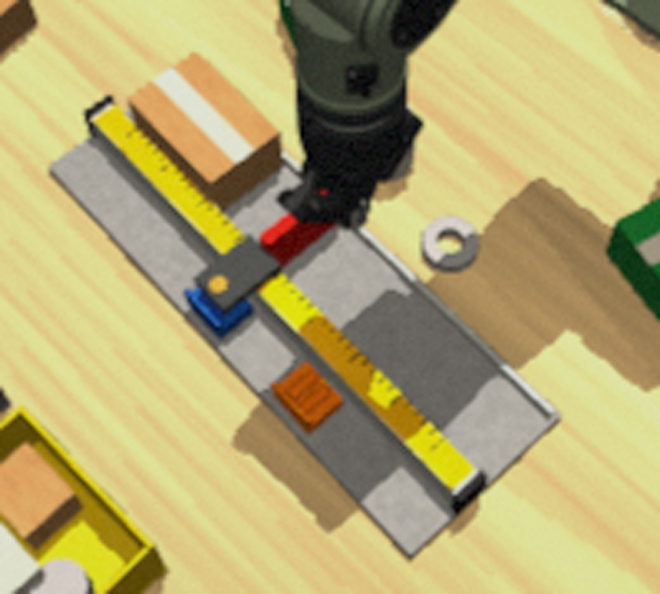

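View pics/w16.png

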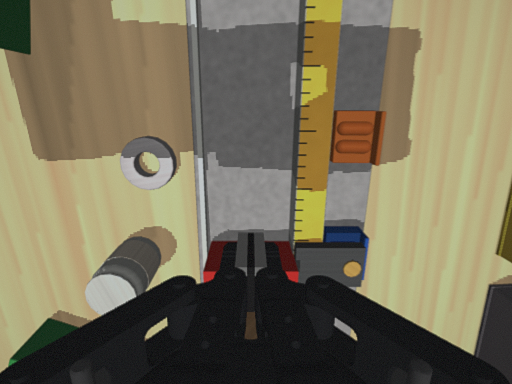

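The fingers are clear and the plunger rests at about -0.0164, against a notch estimate of -0.018. I'll fly on toward the carton's -y end and use the wrist camera from above to check the seating.

```bash
python3 -m handwheel '[{"hand":1,"dx":-0.06,"dy":-0.9,"dz":0,"rx":0,"ry":0,"rz":0},{"hand":1,"dx":-0.06,"dy":-0.9,"dz":0,"rx":0,"ry":0,"rz":0},{"hand":1,"dx":-0.06,"dy":-0.9,"dz":0,"rx":0,"ry":0,"rz":0},{"hand":1,"dx":-0.06,"dy":-0.9,"dz":0,"rx":0,"ry":0,"rz":0},{"hand":1,"dx":-0.06,"dy":-0.9,"dz":0,"rx":0,"ry":0,"rz":0},{"hand":1,"dx":-0.06,"dy":-0.8,"dz":0,"rx":0,"ry":0,"rz":0},{"hand":1,"dx":0,"dy":0,"dz":0,"rx":0,"ry":0,"rz":0}]'
python3 look.py s17
python3 - <<'E'
from plant import *
from h import *
c=read_camera("wrist");cv2.imwrite("pics/w17.png",c["color"][:,:,::-1]);np.savez("pics/w17.npz",**c);measure(c)
E
```

```text
time_s: 9.5
ee_pos: [0.5059, -0.1405, 0.1452]
eef_rot: [-2.282, -2.156, 0.003]
ft_force: [0.3, 0.9, -0.4]
opening: -0.0001
9.5 J [-0.0139 -0.1129  0.1452] [ 0.3  0.9 -0.4]
redtop 111 x [-0.0444  0.0304] y [-0.0228 -0.01  ] mean [-0.0076 -0.0162  0.0752]
red 280 x [-0.0456  0.0306] y [-0.0229 -0.0098] mean [-0.0072 -0.0134  0.0654]
saddletop 250 x [0.0332 0.0924] y [-0.0359  0.0028] mean [ 0.0612 -0.0157  0.06  ]
bluetop 126 x [0.0696 0.1029] y [-0.0388  0.0048] mean [ 0.0922 -0.0109  0.0345]
orangetop 126 x [0.0674 0.1028] y [0.0804 0.1204] mean [0.0857 0.0994 0.0332]
carton 572 x [-0.0495  0.0272] y [-0.2086 -0.0917] mean [-0.0041 -0.1376  0.0723]
redtop 2244 x [-0.0481  0.0293] y [-0.0225 -0.011 ] mean [-0.0093 -0.0167  0.0746]
red 2534 x [-0.048   0.0297] y [-0.0225 -0.011 ] mean [-0.0092 -0.0172  0.0719]
saddletop 4435 x [0.0322 0.0917] y [-0.0355  0.0028] mean [ 0.0604 -0.0157  0.0591]
bluetop 363 x [0.0619 0.1022] y [-0.0405  0.0005] mean [ 0.0862 -0.0341  0.036 ]
orangetop 0
carton 8070 x [-0.0505  0.027 ] y [-0.1717 -0.0117] mean [-0.0106 -0.0988  0.0723]
```

View pics/w17.png

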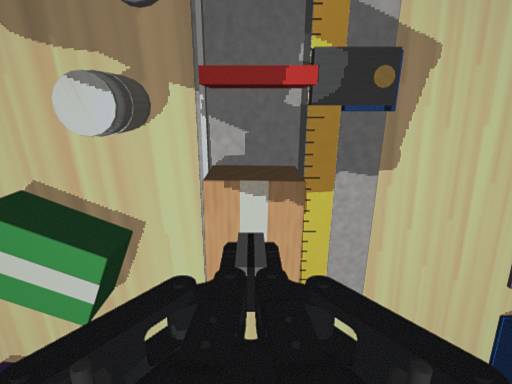

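Run:
```python
from h import *
c=dict(np.load("pics/w17.npz"));P=J(cloud(c));H=hsv(c)
h,s=H[...,0],H[...,1]
m=(h>100)&(h<130)&(s>120)&(P[...,0]>.06)&(P[...,0]<.11)&(np.abs(P[...,1])<.08)
Q=P[m];print(len(Q),np.percentile(Q[:,1],[0,.5,1,2,5,10,50]).round(4))
for a,b in[(.012,.018),(.018,.023),(.023,.026),(.026,.029),(.029,.032)]:
    q=Q[(Q[:,2]>a)&(Q[:,2]<b)]
    if len(q):print(a,b,len(q),q.min(0).round(4),q.max(0).round(4))
# saddle plunger
m=(h>12)&(h<28)&(s>120)&(P[...,2]>.058)&(P[...,0]>.06);print("barrel",m.sum(),P[m].mean(0))
# scene0: blue and orange by height along y
c=dict(np.load("pics/scene0.npz"));P=J(cloud(c));H=hsv(c);h,s=H[...,0],H[...,1]
for n,m in(("blue",(h>100)&(h<130)&(s>120)),("or",(h>6)&(h<18)&(s>180)&(P[...,0]>.06))):
    Q=P[m&(P[...,0]>.06)&(P[...,0]<.11)&(np.abs(P[...,1])<.13)]
    print(n,len(Q),np.percentile(Q[:,1],[0,1,2,98,99,100]).round(4))
    q=Q[(Q[:,0]<.094)&(Q[:,0]>.07)]
    b=np.arange(q[:,1].min(),q[:,1].max(),.003)
    print([(round(y+.0015,4),round(float(np.median(q[(q[:,1]>=y)&(q[:,1]<y+.003),2]))*1000,1)) for y in b])
im=c["color"];cv2.imwrite("pics/bz.png",cv2.resize(im[205:265,200:262],None,fx=10,fy=9,interpolation=cv2.INTER_NEAREST)[:,:,::-1])
```

```text
358 [-0.0405 -0.0405 -0.0405 -0.0405 -0.0405 -0.0404 -0.038 ]
0.018 0.023 2 [ 0.0652 -0.0389  0.0224] [ 0.0653 -0.0381  0.0225]
0.023 0.026 3 [ 0.0648 -0.0398  0.0236] [ 0.0652 -0.0373  0.0256]
0.026 0.029 48 [ 0.0647 -0.0405  0.026 ] [ 0.0971 -0.0372  0.029 ]
0.029 0.032 164 [ 0.0655 -0.0405  0.029 ] [ 0.0994 -0.0372  0.0318]
barrel 392 [ 0.08159652 -0.01620326  0.06152318]
blue 223 [-0.0509 -0.0479 -0.0411  0.0049  0.0054  0.0058]
[(np.float64(-0.0494), 11.9), (np.float64(-0.0464), nan), (np.float64(-0.0434), nan), (np.float64(-0.0404), 28.8), (np.float64(-0.0374), 30.0), (np.float64(-0.0344), 30.2), (np.float64(-0.0314), 36.3), (np.float64(-0.0284), 35.8), (np.float64(-0.0254), 34.3), (np.float64(-0.0224), 33.6), (np.float64(-0.0194), 32.9), (np.float64(-0.0164), 31.6), (np.float64(-0.0134), 35.1), (np.float64(-0.0104), 35.8), (np.float64(-0.0074), 35.2), (np.float64(-0.0044), 31.6), (np.float64(-0.0014), 30.7), (np.float64(0.0016), 30.1), (np.float64(0.0046), 29.0)]
or 135 [0.0769 0.0779 0.0796 0.1201 0.1203 0.1206]
[(np.float64(0.0807), 29.0), (np.float64(0.0837), 32.3), (np.float64(0.0867), 36.0), (np.float64(0.0897), 35.8), (np.float64(0.0927), 36.1), (np.float64(0.0957), 29.3), (np.float64(0.0987), 32.2), (np.float64(0.1017), 34.9), (np.float64(0.1047), 34.9), (np.float64(0.1077), 34.8), (np.float64(0.1107), 35.4), (np.float64(0.1137), nan), (np.float64(0.1167), nan), (np.float64(0.1197), 28.1)]
  return _methods._mean(a, axis=axis, dtype=dtype,
  ret = ret.dtype.type(ret / rcount)
```

View pics/bz.png

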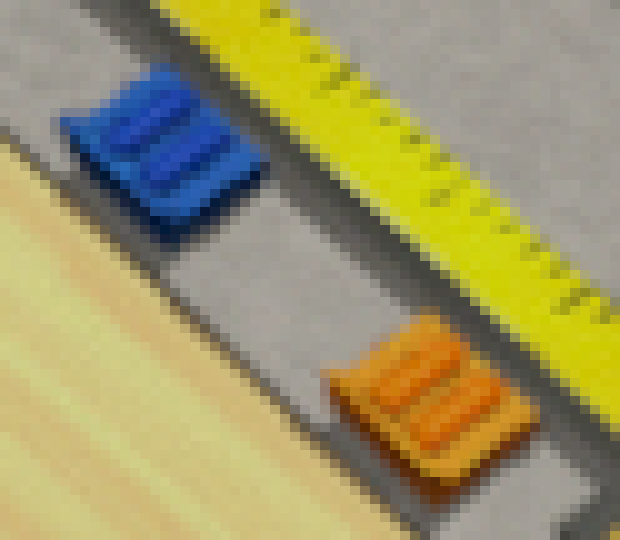

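The wrist view puts the blue block's centre at -0.0176 and the plunger barrel at -0.0162. When the fingers released the stop it stayed put, so it looks seated to within measurement error (limit 3 mm). Before descending I'll check that the landing area behind the carton is free.

```bash
python3 - <<'E'
from h import *
c=dict(np.load("pics/scene0.npz"));P=J(cloud(c))
m=(P[...,0]>-.12)&(P[...,0]<.10)&(P[...,1]<-.22)&(P[...,1]>-.38)&(P[...,2]>.02)
print(P[m].round(3)[::8]); print(W(-.012,-.27))
E
python3 -m handwheel '[{"hand":1,"dx":-0.045,"dy":-0.88,"dz":0,"rx":0,"ry":0,"rz":0},{"hand":1,"dx":-0.045,"dy":-0.88,"dz":0,"rx":0,"ry":0,"rz":0},{"hand":1,"dx":-0.045,"dy":-0.88,"dz":0,"rx":0,"ry":0,"rz":0},{"hand":1,"dx":-0.045,"dy":-0.88,"dz":0,"rx":0,"ry":0,"rz":0},{"hand":1,"dx":-0.045,"dy":-0.88,"dz":0,"rx":0,"ry":0,"rz":0},{"hand":1,"dx":-0.045,"dy":-0.88,"dz":0,"rx":0,"ry":0,"rz":0},{"hand":1,"dx":0,"dy":0,"dz":0,"rx":0,"ry":0,"rz":0}]'
python3 look.py s18 | egrep 'J|carton|saddle'
```

```text
[[ 0.082 -0.379  0.05 ]
 [ 0.08  -0.378  0.023]
 [ 0.037 -0.236  0.049]
 [ 0.036 -0.233  0.046]
 [ 0.041 -0.233  0.046]
 [ 0.05  -0.235  0.047]
 [ 0.06  -0.235  0.053]
 [ 0.041 -0.222  0.048]
 [ 0.047 -0.225  0.045]
 [ 0.06  -0.235  0.035]
 [ 0.057 -0.222  0.042]]
[ 0.49879432 -0.29743703]
time_s: 10.3
ee_pos: [0.4991, -0.2984, 0.1462]
eef_rot: [-2.282, -2.159, 0.001]
ft_force: [-0.0, 1.4, 0.5]
opening: -0.0002
10.3 J [-0.0117 -0.2709  0.1462] [-0.   1.4  0.5]
saddletop 244 x [0.0326 0.0923] y [-0.0358  0.0032] mean [ 0.061  -0.0153  0.0598]
carton 904 x [-0.05    0.0269] y [-0.2094 -0.0921] mean [-0.011  -0.1495  0.0725]
```

View pics/s18.png

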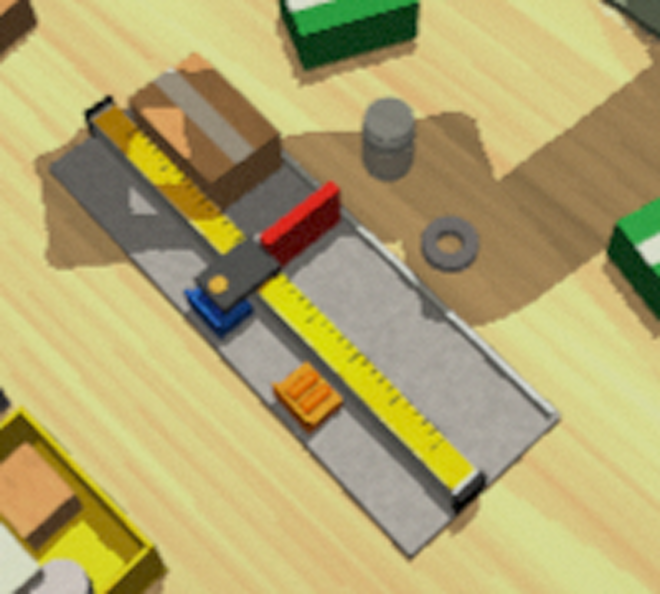

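```bash
python3 -m handwheel '[{"hand":1,"dx":0,"dy":0,"dz":-0.9,"rx":0,"ry":0,"rz":0},{"hand":1,"dx":0,"dy":0,"dz":-0.9,"rx":0,"ry":0,"rz":0},{"hand":1,"dx":0,"dy":0,"dz":-0.9,"rx":0,"ry":0,"rz":0},{"hand":1,"dx":0,"dy":0,"dz":-0.9,"rx":0,"ry":0,"rz":0},{"hand":1,"dx":0,"dy":0,"dz":-0.1,"rx":0,"ry":0,"rz":0},{"hand":1,"dx":0,"dy":0,"dz":0,"rx":0,"ry":0,"rz":0}]'
python3 -m handwheel '[{"hand":1,"dx":0.015,"dy":0.3,"dz":0,"rx":0,"ry":0,"rz":0},{"hand":1,"dx":0.015,"dy":0.3,"dz":0,"rx":0,"ry":0,"rz":0},{"hand":1,"dx":0.015,"dy":0.3,"dz":0,"rx":0,"ry":0,"rz":0},{"hand":1,"dx":0.015,"dy":0.3,"dz":0,"rx":0,"ry":0,"rz":0},{"hand":1,"dx":0.01,"dy":0.1,"dz":0,"rx":0,"ry":0,"rz":0},{"hand":1,"dx":0.0,"dy":0.1,"dz":0,"rx":0,"ry":0,"rz":0},{"hand":1,"dx":0,"dy":0,"dz":0,"rx":0,"ry":0,"rz":0}]'
python3 look.py s19 | egrep 'J|carton|saddle'
```

```text
time_s: 10.95
ee_pos: [0.4988, -0.2956, 0.0356]
eef_rot: [-2.277, -2.161, 0.0]
ft_force: [-0.5, 0.6, -0.1]
opening: 0.0001
time_s: 11.65
ee_pos: [0.501, -0.2549, 0.0361]
eef_rot: [2.28, 2.161, 0.0]
ft_force: [-0.1, -0.6, 0.8]
opening: -0.0001
11.65 J [-0.0122 -0.2274  0.0361] [-0.1 -0.6  0.8]
saddletop 244 x [0.0327 0.0917] y [-0.0353  0.0031] mean [ 0.0598 -0.0154  0.0598]
carton 912 x [-0.0501  0.0268] y [-0.2103 -0.092 ] mean [-0.0113 -0.1498  0.0723]
```

View pics/s19.png

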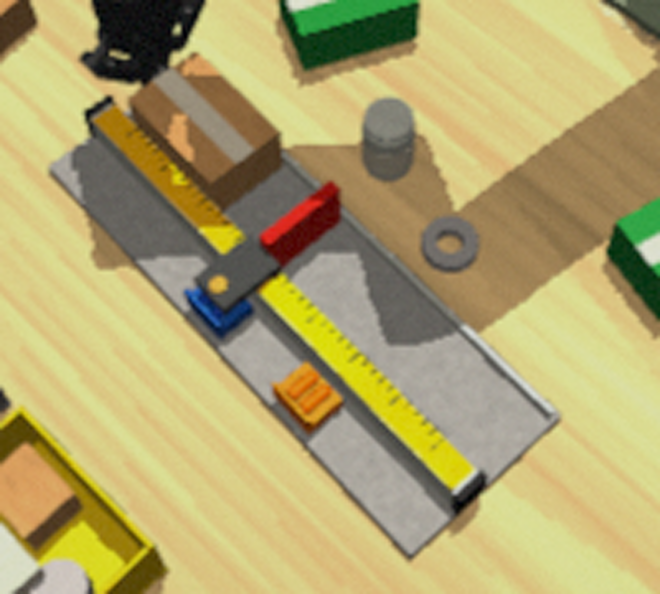

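Fingers are down behind the carton with about 7 mm to go before contact. Gentle push now.

```bash
python3 -m handwheel '[{"hand":1,"dx":0.006,"dy":0.1,"dz":0,"rx":0,"ry":0,"rz":0},{"hand":1,"dx":0.006,"dy":0.1,"dz":0,"rx":0,"ry":0,"rz":0},{"hand":1,"dx":0.006,"dy":0.1,"dz":0,"rx":0,"ry":0,"rz":0},{"hand":1,"dx":0.012,"dy":0.2,"dz":0,"rx":0,"ry":0,"rz":0},{"hand":1,"dx":0.012,"dy":0.2,"dz":0,"rx":0,"ry":0,"rz":0},{"hand":1,"dx":0.012,"dy":0.2,"dz":0,"rx":0,"ry":0,"rz":0},{"hand":1,"dx":0.012,"dy":0.2,"dz":0,"rx":0,"ry":0,"rz":0},{"hand":1,"dx":0.006,"dy":0.1,"dz":0,"rx":0,"ry":0,"rz":0}]'
python3 look.py s20 | egrep 'J|carton|saddle|red'
```

```text
time_s: 12.5
ee_pos: [0.5031, -0.2184, 0.036]
eef_rot: [-2.28, -2.161, 0.0]
ft_force: [-0.1, -1.8, -1.5]
opening: -0.0002
12.5 J [-0.0123 -0.1908  0.036 ] [-0.1 -1.8 -1.5]
redtop 105 x [-0.0459  0.0291] y [-0.0224 -0.0091] mean [-0.0082 -0.0159  0.0752]
red 282 x [-0.0464  0.0304] y [-0.0223 -0.0091] mean [-0.0081 -0.0126  0.0606]
saddletop 251 x [0.0326 0.0919] y [-0.0364  0.0036] mean [ 0.0603 -0.0156  0.0598]
carton 948 x [-0.0511  0.0257] y [-0.1765 -0.059 ] mean [-0.0121 -0.1171  0.0724]
```

```bash
python3 -m handwheel '[{"hand":1,"dx":0.008,"dy":0.15,"dz":0,"rx":0,"ry":0,"rz":0},{"hand":1,"dx":0.008,"dy":0.15,"dz":0,"rx":0,"ry":0,"rz":0},{"hand":1,"dx":0.008,"dy":0.15,"dz":0,"rx":0,"ry":0,"rz":0},{"hand":1,"dx":0.008,"dy":0.15,"dz":0,"rx":0,"ry":0,"rz":0},{"hand":1,"dx":0.008,"dy":0.1,"dz":0,"rx":0,"ry":0,"rz":0},{"hand":1,"dx":0.006,"dy":0.1,"dz":0,"rx":0,"ry":0,"rz":0},{"hand":1,"dx":0,"dy":0,"dz":0,"rx":0,"ry":0,"rz":0}]'
python3 look.py s21 | egrep 'J|carton|saddle|red'
```

```text
time_s: 13.25
ee_pos: [0.5045, -0.1945, 0.036]
eef_rot: [-2.28, -2.16, -0.001]
ft_force: [0.3, -0.2, -0.6]
opening: -0.0003
13.25 J [-0.0122 -0.1669  0.036 ] [ 0.3 -0.2 -0.6]
redtop 107 x [-0.0466  0.0305] y [-0.023  -0.0107] mean [-0.0076 -0.0165  0.0752]
red 294 x [-0.0461  0.0306] y [-0.0346 -0.0096] mean [-0.0082 -0.015   0.0622]
saddletop 243 x [0.0326 0.0918] y [-0.0356  0.0032] mean [ 0.0606 -0.0153  0.0599]
carton 958 x [-0.0515  0.0258] y [-0.1526 -0.0352] mean [-0.0122 -0.0923  0.0724]
```

View pics/s21.png

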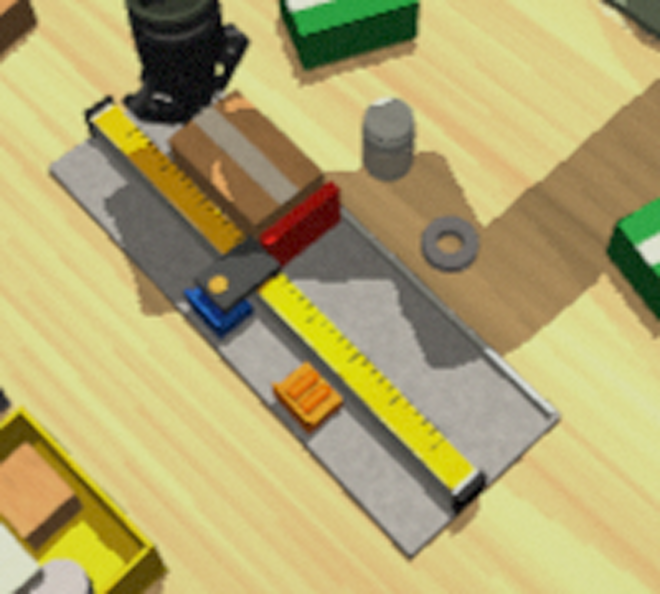

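The carton's front is at about -0.034 with roughly 11 mm to go, and the stop hasn't moved.

```bash
python3 -m handwheel '[{"hand":1,"dx":0.005,"dy":0.08,"dz":0,"rx":0,"ry":0,"rz":0},{"hand":1,"dx":0.005,"dy":0.08,"dz":0,"rx":0,"ry":0,"rz":0},{"hand":1,"dx":0.005,"dy":0.08,"dz":0,"rx":0,"ry":0,"rz":0},{"hand":1,"dx":0.003,"dy":0.06,"dz":0,"rx":0,"ry":0,"rz":0},{"hand":1,"dx":0,"dy":0,"dz":0,"rx":0,"ry":0,"rz":0}]'
python3 look.py s22 | egrep 'J|carton|saddle|redtop'
python3 -m handwheel '[{"hand":1,"dx":0,"dy":0.04,"dz":0,"rx":0,"ry":0,"rz":0},{"hand":1,"dx":0,"dy":0,"dz":0,"rx":0,"ry":0,"rz":0}]'
python3 look.py s23 | egrep 'J|carton|saddle|redtop'
```

```text
time_s: 13.8
ee_pos: [0.5051, -0.1858, 0.036]
eef_rot: [-2.28, -2.161, -0.0]
ft_force: [-0.1, -0.2, -0.3]
opening: -0.0001
13.8 J [-0.0121 -0.1582  0.036 ] [-0.1 -0.2 -0.3]
redtop 110 x [-0.0467  0.03  ] y [-0.0237 -0.0103] mean [-0.0077 -0.0167  0.075 ]
saddletop 241 x [0.0327 0.092 ] y [-0.0357  0.0032] mean [ 0.0601 -0.0156  0.0598]
carton 966 x [-0.0508  0.026 ] y [-0.1435 -0.0278] mean [-0.0119 -0.0844  0.0724]
time_s: 14.05
ee_pos: [0.5051, -0.1849, 0.0361]
eef_rot: [2.28, 2.161, 0.0]
ft_force: [0.7, -1.5, -0.3]
opening: 0.0002
14.05 J [-0.0122 -0.1573  0.0361] [ 0.7 -1.5 -0.3]
redtop 113 x [-0.0473  0.0301] y [-0.024  -0.0101] mean [-0.0078 -0.0166  0.075 ]
saddletop 246 x [0.0324 0.0921] y [-0.0361  0.0033] mean [ 0.0602 -0.0153  0.0598]
carton 962 x [-0.0512  0.0256] y [-0.1428 -0.0274] mean [-0.0122 -0.0836  0.0725]
```

```bash
python3 -m handwheel '[{"hand":1,"dx":0,"dy":0.04,"dz":0,"rx":0,"ry":0,"rz":0},{"hand":1,"dx":0,"dy":0,"dz":0,"rx":0,"ry":0,"rz":0}]'
python3 look.py s24 | egrep 'J|carton|saddle|redtop'
python3 -m handwheel '[{"hand":1,"dx":0,"dy":0.04,"dz":0,"rx":0,"ry":0,"rz":0},{"hand":1,"dx":0,"dy":0,"dz":0,"rx":0,"ry":0,"rz":0}]'
python3 look.py s25 | egrep 'J|carton|saddle|redtop'
```

```text
time_s: 14.3
ee_pos: [0.5051, -0.1837, 0.036]
eef_rot: [2.28, 2.161, 0.0]
ft_force: [0.4, -1.8, -0.8]
opening: 0.0001
14.3 J [-0.0123 -0.1561  0.036 ] [ 0.4 -1.8 -0.8]
redtop 109 x [-0.047   0.0292] y [-0.0234 -0.0098] mean [-0.007  -0.0167  0.0753]
saddletop 249 x [0.0324 0.0922] y [-0.0362  0.0035] mean [ 0.0603 -0.0155  0.0598]
carton 948 x [-0.0509  0.0257] y [-0.1419 -0.0271] mean [-0.0124 -0.0836  0.0724]
time_s: 14.55
ee_pos: [0.505, -0.1827, 0.036]
eef_rot: [2.28, 2.161, -0.0]
ft_force: [0.6, -2.3, -0.2]
opening: 0.0002
14.55 J [-0.0124 -0.1551  0.036 ] [ 0.6 -2.3 -0.2]
redtop 112 x [-0.0471  0.03  ] y [-0.0238 -0.0097] mean [-0.0089 -0.0162  0.0751]
saddletop 244 x [0.0328 0.0925] y [-0.036  0.003] mean [ 0.0606 -0.0155  0.0598]
carton 936 x [-0.0511  0.0251] y [-0.1402 -0.0263] mean [-0.0127 -0.0823  0.0725]
```

```bash
python3 -m handwheel '[{"hand":1,"dx":0,"dy":0.04,"dz":0,"rx":0,"ry":0,"rz":0},{"hand":1,"dx":0,"dy":0,"dz":0,"rx":0,"ry":0,"rz":0}]'
python3 look.py s26 | egrep 'J|carton|saddle|redtop'
python3 - <<'E'
from plant import *
from h import *
c=read_camera("wrist");cv2.imwrite("pics/w26.png",c["color"][:,:,::-1]);measure(c)
E
```

```text
time_s: 14.8
ee_pos: [0.5048, -0.1824, 0.0361]
eef_rot: [2.279, 2.161, -0.002]
ft_force: [-1.1, -7.4, -0.5]
opening: -0.0001
14.8 J [-0.0126 -0.1548  0.0361] [-1.1 -7.4 -0.5]
redtop 115 x [-0.0466  0.0289] y [-0.024  -0.0101] mean [-0.0074 -0.0165  0.0751]
saddletop 239 x [0.0327 0.092 ] y [-0.0354  0.0033] mean [ 0.0603 -0.0154  0.06  ]
carton 937 x [-0.0509  0.0257] y [-0.14   -0.0266] mean [-0.0124 -0.0825  0.0724]
redtop 0
red 0
saddletop 0
bluetop 1865 x [0.0669 0.0998] y [-0.0415 -0.0342] mean [ 0.0842 -0.0383  0.0292]
orangetop 0
carton 57990 x [-0.0511  0.0247] y [-0.1392 -0.048 ] mean [-0.0132 -0.0881  0.0717]
```

View pics/w26.png

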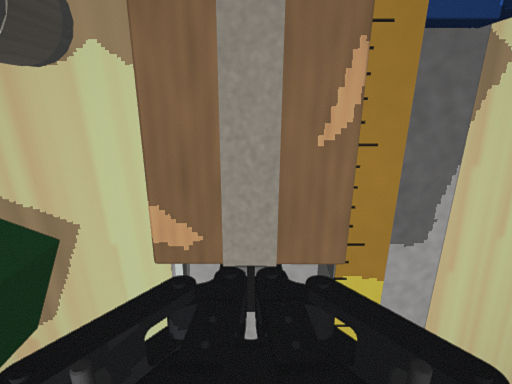

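View pics/s26.png

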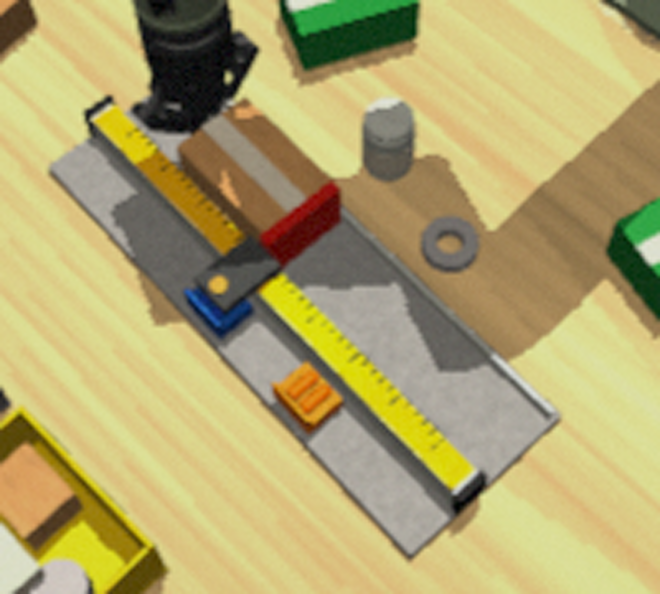

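The force rose to 7 N while the carton and stop stayed put: the carton is against the stop and the detent holds it. Backing off and up.

```bash
python3 -m handwheel '[{"hand":1,"dx":-0.006,"dy":-0.1,"dz":0,"rx":0,"ry":0,"rz":0},{"hand":1,"dx":-0.017,"dy":-0.3,"dz":0,"rx":0,"ry":0,"rz":0},{"hand":1,"dx":-0.03,"dy":-0.5,"dz":0,"rx":0,"ry":0,"rz":0},{"hand":1,"dx":-0.04,"dy":-0.7,"dz":0,"rx":0,"ry":0,"rz":0},{"hand":1,"dx":-0.04,"dy":-0.7,"dz":0.2,"rx":0,"ry":0,"rz":0},{"hand":1,"dx":0,"dy":-0.3,"dz":1,"rx":0,"ry":0,"rz":0},{"hand":1,"dx":0,"dy":0,"dz":1,"rx":0,"ry":0,"rz":0},{"hand":1,"dx":0,"dy":0,"dz":1,"rx":0,"ry":0,"rz":0}]'
python3 -m handwheel '[{"hand":1,"dx":0,"dy":0,"dz":1,"rx":0,"ry":0,"rz":0},{"hand":1,"dx":0,"dy":0,"dz":0,"rx":0,"ry":0,"rz":0},{"hand":1,"dx":0,"dy":0,"dz":0,"rx":0,"ry":0,"rz":0},{"hand":1,"dx":0,"dy":0,"dz":0,"rx":0,"ry":0,"rz":0}]'
python3 look.py s27
python3 - <<'E'
from plant import *
from h import *
c=read_camera("side");cv2.imwrite("pics/d27.png",c["color"][:,:,::-1])
c=read_camera("scene");cv2.imwrite("pics/f27.png",c["color"][:,:,::-1]);a=dict(np.load("pics/scene0.npz"));A=cloud(a);B=cloud(c)
for n,u,v in[("can",267,165),("bearing",282,203),("jar",180,88),("tape",424,293),("drv",340,368),("small",142,128)]:print(n,A[v,u].round(3),B[v,u].round(3))
c=read_camera("wrist");cv2.imwrite("pics/w27.png",c["color"][:,:,::-1]);measure(c)
E
```

```text
time_s: 15.7
ee_pos: [0.5007, -0.2606, 0.1329]
eef_rot: [-2.282, -2.159, -0.0]
ft_force: [0.2, 0.2, 0.1]
opening: -0.0
time_s: 16.1
ee_pos: [0.5002, -0.2594, 0.1609]
eef_rot: [-2.279, -2.159, 0.001]
ft_force: [-0.4, -0.4, -0.3]
opening: -0.0002
16.1 J [-0.0127 -0.2319  0.1609] [-0.4 -0.4 -0.3]
redtop 118 x [-0.0476  0.0299] y [-0.0245 -0.0097] mean [-0.0076 -0.0164  0.0752]
red 291 x [-0.0468  0.0302] y [-0.0243 -0.0093] mean [-0.0084 -0.0145  0.0633]
saddletop 253 x [0.0323 0.0916] y [-0.0358  0.0035] mean [ 0.06   -0.0151  0.0599]
bluetop 125 x [0.0697 0.1028] y [-0.0383  0.0046] mean [ 0.0919 -0.0103  0.0347]
orangetop 127 x [0.0671 0.1027] y [0.0797 0.1202] mean [0.0857 0.0995 0.0335]
carton 937 x [-0.0512  0.0257] y [-0.1395 -0.0262] mean [-0.0125 -0.0824  0.0724]
can [ 0.392 -0.061  0.074] [ 0.394 -0.06   0.077]
bearing [0.43  0.038 0.017] [0.431 0.038 0.017]
jar [ 0.376 -0.474  0.081] [ 0.518 -0.231  0.357]
tape [0.368 0.483 0.018] [0.367 0.484 0.015]
drv [0.664 0.438 0.028] [0.663 0.438 0.025]
small [ 0.558 -0.454  0.052] [ 0.557 -0.455  0.05 ]
redtop 0
red 0
saddletop 0
bluetop 0
orangetop 0
carton 9490 x [-0.0514  0.0249] y [-0.1414 -0.0877] mean [-0.0132 -0.1136  0.0717]
```

View pics/f27.png

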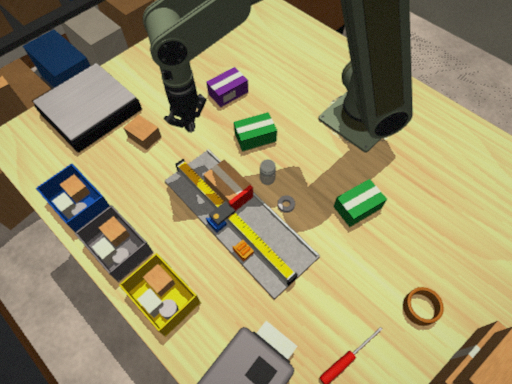

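View pics/w27.png

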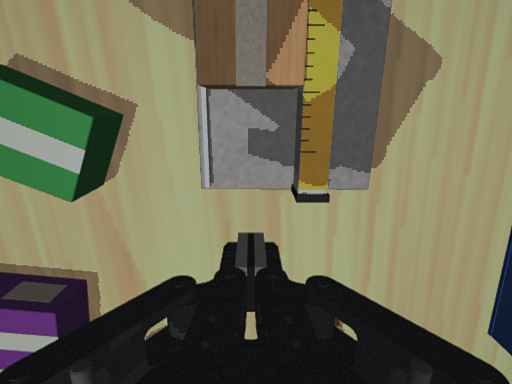

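The carton's rear is at -0.141, so its front sits at the stop face. The stop hasn't moved and the robot is clear. Handing in.

```bash
python3 -c "
from plant import *
print(close_job())"
```

```text
the job is handed in; nothing more can be done
None
```

I pushed the stop through the orange detent and into the blue one. I then slid the carton up the channel until it rested against the stop, backed off, raised the fingers clear and handed the job in at about 16 s. No verdict came back.

- **Stop:** The last camera check put the plunger 1.2–1.5 mm from the estimated blue notch (limit 3 mm). I never saw a distinct jump into the notch. However, the stop stayed put when the fingers left it, and it held when the carton was pressed against it (7 N at the fingers).
- **Carton:** It lay flat, with its end at the stop face to within about 1 mm. The highest push force I read was about 7 N (limit 30 N).
- **Other things:** The can, bearing, tape, driver and small carton read as unmoved. The arm hid the jar in the last scene picture, so I could not confirm it, but the arm never went near it.
- **Disagreement:** The side camera read the stop about 6 mm further along the jig's -y than the scene and wrist cameras, from the start. I relied on the scene and wrist cameras, which agreed with each other.

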